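Mirror the pen row for a left-handed user

TASK

A left-hander is taking over this desk: move the three markers and the pocket torch from the wooden rack to the white rack in reverse order, so that the one furthest left on the wooden rack ends up furthest right on the white one, and so on along the row, one in each place. The torch is held in a spring clip: pull it straight up until it snaps free. Leave each one lying level and centred across both supports of its place, and do not disturb the mug, the clock or the stapler.

Things in the scene. Friction and masses are not known exactly. Their poses are not given: they have to be found in the camera images.
- marker_red: red marker pen, a cylinder 20 mm in diameter, 124 mm long, 20 to 40 g, red with a white sleeve on the half towards -x. Origin on its axis, mid-length; x along the axis. Starts level and loose in the red dock, axis 46 mm above the desk.
- marker_blue: blue marker pen, a cylinder 20 mm in diameter, 124 mm long, 20 to 40 g, blue with a white sleeve on the half towards -x. Origin on its axis, mid-length; x along the axis. Starts level and loose in the blue dock, axis 46 mm above the desk.
- marker_yellow: yellow marker pen, a cylinder 20 mm in diameter, 124 mm long, 20 to 40 g, yellow with a white sleeve on the half towards -x. Origin on its axis, mid-length; x along the axis. Starts level and loose in the yellow dock, axis 46 mm above the desk.
- torch: pocket torch, a silver cylinder 20 mm in diameter, 124 mm long, 40 to 85 g, with a dark head (23 mm in diameter, from 48 to 64 mm towards +x) and a small tail button. Origin on its axis, mid-barrel; x along the axis to the head. Starts level in the spring clip of the black dock, axis 46 mm above the desk. Grip it across mid-barrel.
- dock_red: red dock, fixed on the wooden rack, where the red marker starts: a red plate 112 x 54 mm, top 17 mm above the desk, with two V saddles at x = -38 and +38 mm (12 mm thick, tops 54 mm above the desk), clear between them for fingers. Origin under the plate's centre, 12 mm above the desk; x along the marker, y along the row, to the left.
- dock_blue: blue dock, fixed on the wooden rack, where the blue marker starts: a blue plate 112 x 54 mm, top 17 mm above the desk, with two V saddles at x = -38 and +38 mm (12 mm thick, tops 54 mm above the desk), clear between them for fingers. Origin under the plate's centre, 12 mm above the desk; x along the marker, y along the row, to the left.
- dock_yellow: yellow dock, fixed on the wooden rack, where the yellow marker starts: a yellow plate 112 x 54 mm, top 17 mm above the desk, with two V saddles at x = -38 and +38 mm (12 mm thick, tops 54 mm above the desk), clear between them for fingers. Origin under the plate's centre, 12 mm above the desk; x along the marker, y along the row, to the left.
- dock_torch: black dock of the torch, fixed on the wooden rack: plate as the others, with a steel C clip open upward, jaws at x = -38 and +38 mm (10 mm long, tops 61 mm above the desk); between them clear for fingers down to 24 mm. It holds until pulled up with 8 to 13 N, free after 20 mm; grip with 30 N. Origin 12 mm above the desk; x along the torch, y along the row, to the left.
- old_rack: wooden rack, fixed: a brown board 120 x 270 x 12 mm that carries the four docks in a row, centred at y = +97.5, +32.5, -32.5 and -97.5 mm. Origin under its centre, on the desk; y along the row, to the left as the robot sees it (turned 0.25 rad at most).
- new_rack: white rack, fixed, board 120 x 270 x 12 mm with four grey fields, left or right of the wooden one, both turned 0.25 rad at most. Four places at y = +97.5, +32.5, -32.5, -97.5 mm (docks also 65 mm apart), each two V saddles at x = -38 and +38 mm (black, 12 mm thick, V 40 mm wide, tops 54 mm above the desk) holding a barrel along x, axis 46 mm up. Origin under its centre, on the desk; y left.
- mug: bystander: blue mug, 70 mm wide, 70 mm high, with a handle; origin under its centre. Not to be moved.
- clock: bystander: brass desk clock, 35 x 75 x 75 mm; origin under its centre. Not to be moved.
- stapler: bystander: red and black stapler, 130 x 36 x 46 mm; origin under its centre. Not to be moved.
Mind the look-alikes: they are no part of the job. Several things have the shape of the marker_blue; the one meant has the colours described above. Of the things shaped like the marker_yellow, the yellow one is meant.

How it is judged (in metres and radians):
At the end, for the whole second after the job is handed in: Each marker and the torch lies in the white place mirroring its dock (leftmost dock to rightmost place, and so on): within 10 mm across the row, 20 mm along its axis, 5 mm in height, 0.12 rad of the rack's x (either way round), released and at rest (((y of dock_red in the frame of old_rack between 0.0875 and 0.1075 m and y of marker_red in the frame of new_rack between -0.1075 and -0.0875 m) or (y of dock_red in the frame of old_rack between 0.0225 and 0.0425 m and y of marker_red in the frame of new_rack between -0.0425 and -0.0225 m) or (y of dock_red in the frame of old_rack between -0.0425 and -0.0225 m and y of marker_red in the frame of new_rack between 0.0225 and 0.0425 m) or (y of dock_red in the frame of old_rack between -0.1075 and -0.0875 m and y of marker_red in the frame of new_rack between 0.0875 and 0.1075 m)) and x of marker_red in the frame of new_rack between -0.02 and 0.02 m and z of marker_red in the frame of new_rack between 0.041 and 0.051 m and angle between the x axis of each of marker_red, marker_blue, marker_yellow, torch and the x axis of new_rack, either way round below 0.12 rad and linear speed of each of marker_red, marker_blue, marker_yellow, torch below 0.02 m/s and ((y of dock_blue in the frame of old_rack between 0.0875 and 0.1075 m and y of marker_blue in the frame of new_rack between -0.1075 and -0.0875 m) or (y of dock_blue in the frame of old_rack between 0.0225 and 0.0425 m and y of marker_blue in the frame of new_rack between -0.0425 and -0.0225 m) or (y of dock_blue in the frame of old_rack between -0.0425 and -0.0225 m and y of marker_blue in the frame of new_rack between 0.0225 and 0.0425 m) or (y of dock_blue in the frame of old_rack between -0.1075 and -0.0875 m and y of marker_blue in the frame of new_rack between 0.0875 and 0.1075 m)) and x of marker_blue in the frame of new_rack between -0.02 and 0.02 m and z of marker_blue in the frame of new_rack between 0.041 and 0.051 m and ((y of dock_yellow in the frame of old_rack between 0.0875 and 0.1075 m and y of marker_yellow in the frame of new_rack between -0.1075 and -0.0875 m) or (y of dock_yellow in the frame of old_rack between 0.0225 and 0.0425 m and y of marker_yellow in the frame of new_rack between -0.0425 and -0.0225 m) or (y of dock_yellow in the frame of old_rack between -0.0425 and -0.0225 m and y of marker_yellow in the frame of new_rack between 0.0225 and 0.0425 m) or (y of dock_yellow in the frame of old_rack between -0.1075 and -0.0875 m and y of marker_yellow in the frame of new_rack between 0.0875 and 0.1075 m)) and x of marker_yellow in the frame of new_rack between -0.02 and 0.02 m and z of marker_yellow in the frame of new_rack between 0.041 and 0.051 m and ((y of dock_torch in the frame of old_rack between 0.0875 and 0.1075 m and y of torch in the frame of new_rack between -0.1075 and -0.0875 m) or (y of dock_torch in the frame of old_rack between 0.0225 and 0.0425 m and y of torch in the frame of new_rack between -0.0425 and -0.0225 m) or (y of dock_torch in the frame of old_rack between -0.0425 and -0.0225 m and y of torch in the frame of new_rack between 0.0225 and 0.0425 m) or (y of dock_torch in the frame of old_rack between -0.1075 and -0.0875 m and y of torch in the frame of new_rack between 0.0875 and 0.1075 m)) and x of torch in the frame of new_rack between -0.02 and 0.02 m and z of torch in the frame of new_rack between 0.041 and 0.051 m); the robot touches nothing.
It fails at once if the mug is moved by more than 30 mm (distance of mug from where it was at the start of the episode above 0.03 m).
It fails at once if the clock is moved by more than 30 mm (distance of clock from where it was at the start of the episode above 0.03 m).
It fails at once if the stapler is moved by more than 30 mm (distance of stapler from where it was at the start of the episode above 0.03 m).
It also fails if it takes over 104 s, if anything falls off the work surface, if the arm or the gripper's body presses on something with over 40 N, if the wrist force passes 120 N, or if a joint passes its speed limit or range.

ROBOT

A 6-joint arm with a two-finger parallel gripper is mounted at the origin on the work surface. World frame = base frame: x ahead of the robot, y to its left, z up, the work surface at z = 0. Lengths are in m, angles in degrees, forces in N, time in s.
With the tool pointing down it reaches from about 0.375 to 0.9 m from the base axis. Payload 3.1 kg.
Tool frame: the origin (TCP) lies at the very end of the fingers, on their centre line; the grasp point (between the pads) lies bot.grip_point_offset behind it (bot.grip_point_offset is the distance from the TCP to the grasp point, in m); z points along the fingers, y is the line along which they close (so a half turn about z gives the same grasp; the last joint's range is limited). The gripper opens to 87 mm and grips with 3 to 60 N. Pads are 19 mm wide; open, the fingers measure 117 mm over their backs; the gripper's body (75 mm by 190 mm) begins 51 mm behind the grasp point.
Start: joints at [-10.227, 30.224, 82.088, -0, 67.689, -10.227], TCP at [0.625, 0, 0.223] pointing down, gripper open.
Joint ranges: [-176.69, 176.69], [-43.24, 126.21], [12.49, 139.97], [-82, 262], [0, 151.66], [-163.58, 163.58]. Speed limits (degrees/s): [159.86, 159.86, 180, 180, 180, 180].

INTERFACE

Orientations are given as a 3x3 rotation matrix whose columns are the frame's x, y, z axes.
In Python, from rig import bot, viewer, ticket gives the robot as it stands.
- The arm moves only by the tool servo_tool, never from a script. Its argument "targets" is a list of rows, each an object with "offset": the shift along the tool's x, y, z in m, a list of three; "dr": the turn, a rotation vector about the tool's x, y, z in degrees, a list of three. In form: [{"offset": [x, y, z], "dr": [ax, ay, az]}, ...]. A call has 1 to 20 rows; each row is the pose to reach, as a shift and turn from the pose commanded when the call began, along the tool's axes at that moment; what a row does not reach only later rows make up. A row lasts 1/12 s, in which the tool goes at most 41.7 mm and 7.16 degrees, less where a joint would pass 70% of its speed; a pose out of reach is approached as far as the arm can. A call with a gripper value outside its range is refused whole. "gripper" is the gripper command: -1 is fully open, 1 is shut, values between are in proportion, set as the call begins (left out, the last holds). The fingers move at their own pace and stop on an object; the grip force is fixed at half the most. Time passes only in rows, so rows that repeat a pose let the fingers close. It gives the time, the measured TCP pose, the force, the opening and the grip force at its end, in the units of the state.
- bot.read_state(): the state, without advancing time (a new reading comes with each control period).
- viewer.capture(name): name is "scene" or "side" or "wrist"; returns a dict with "color" (384x512x3 uint8, red, green, blue), "camera_matrix" (3x3 intrinsics, pixels), "k1" (the pictures are not rectified: a ray, as slopes to the right and down, at radius r is drawn at 1 + k1 r^2 times it, then the intrinsics apply), "R" (3x3) and "t" (3): a world point X has camera coordinates R X + t. Camera axes: x right, y down, z forward; pixel columns grow to the right and rows downward; lengths in m; the calibration is good to about 2 mm. A picture is of the moment at which its call begins. There is no depth.
- ticket.hand_in(): hands the job in; it is judged then, once.
The state is a dict: "time_s": time; "joint_positions": joint angles; "qvel": joint speeds; "tau": joint torques, N m; "position": TCP position; "tcp_rot": TCP orientation; "force": force on the tool from outside, world axes, zero at the start; "moment": the same for the moment, N m; "opening": opening from 0.0 (shut) to 1.0 (fully open); "grasp_force": force on a finger pad.
Only numpy, scipy, OpenCV 4.12 (cv2) and the standard library are available. Lean on these libraries where they do the work, as an engineer would, in place of code of your own. Each camera call takes 0.05 s, during which the arm holds its last target. There are 200 camera calls.

## Working session

There is one attempt and no reset: what is moved stays moved. The work goes in short steps, Python scripts to look and compute and a tool call to move; the robot and the scene stay as the last step left them, time stands still between calls to the robot, and variables do not carry over. Pictures are saved under pics/ and viewed, at most 14 in all, crops included, and the job is handed in when it is done.

Besides the shell and the picture viewer there is one more tool, called after ">>>" as name([rows], argument=value, ...), one row to a line, values as JSON. servo_tool: Moves the arm, as the interface text tells. Its arguments: {"type":"object","properties":{"targets":{"type":"array"},"gripper":{"type":"number"}},"required":["targets"]}

```bash
mkdir -p pics; ls
python3 - <<'E'
from rig import bot, viewer
import cv2,numpy as np
s=bot.read_state();print(s['time_s'],s['position'],np.round(s['tcp_rot'],3).tolist(),bot.grip_point_offset,s['opening'])
for n in ['scene','side']:
    c=viewer.capture(n);cv2.imwrite(f'pics/{n}.png',c['color'][...,::-1]);print(n,c['camera_matrix'].tolist(),c['k1'],np.round(c['R'],3).tolist(),c['t'])
E
```

```text
pics
0.0 [6.24285151e-01 1.67274392e-04 2.21568335e-01] [[-0.0, 1.0, -0.002], [1.0, 0.0, 0.0], [0.0, -0.002, -1.0]] 0.0187 1.0036807750300016
scene [[483.26671169441744, 0.0, 250.48130771011733], [0.0, 483.26671169441744, 198.94081331749936], [0.0, 0.0, 1.0]] 0.021972128554507343 [[0.745, 0.667, 0.016], [0.404, -0.432, -0.806], [-0.53, 0.607, -0.591]] [-0.39999566 -0.18624259  1.69251078]
side [[364.0958075055343, 0.0, 254.72941607696538], [0.0, 364.0958075055343, 185.04184807706116], [0.0, 0.0, 1.0]] -0.05442169585250537 [[0.903, -0.429, 0.004], [-0.215, -0.46, -0.862], [0.372, 0.777, -0.508]] [-0.50981609  0.1560881   0.89760203]
```

View pics/scene.png

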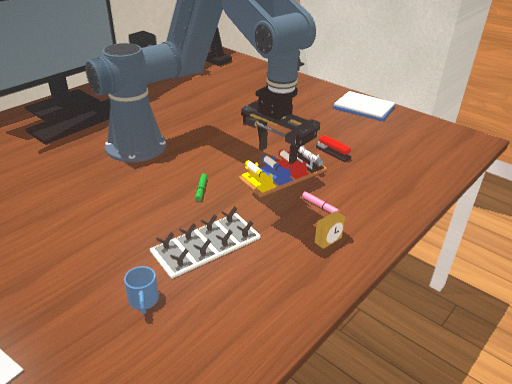

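View pics/side.png

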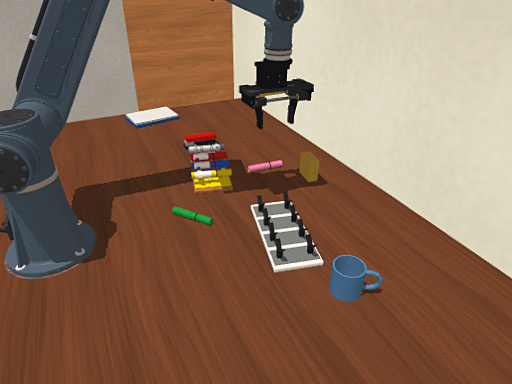

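The scene picture shows the white rack at (205,243), which is on the -y side. The wooden rack is at (283,172), with yellow nearest the white rack, then blue, red and the silver torch. The mug is at (141,287), the clock at (330,230) and the stapler at (334,148). The side picture agrees. Loose look-alikes are green at (202,187) and pink at (320,203). The ones meant are the red, blue and yellow white-sleeved markers in the docks.

```bash
cat > h.py <<'E'
from rig import bot, viewer
import cv2,numpy as np
def rays(c,px):
    px=np.asarray(px,float).reshape(-1,2);K=c['camera_matrix'];d=(px-[K[0,2],K[1,2]])/[K[0,0],K[1,1]]
    u=d.copy()
    for _ in range(20): u=d/(1+c['k1']*(u**2).sum(1,keepdims=True))
    return -c['R'].T@c['t'], np.c_[u,np.ones(len(u))]@c['R']
def plane(c,px,z):
    o,d=rays(c,px);return o[:2]+d[:,:2]*((z-o[2])/d[:,2:])
def blob(m):
    cs=cv2.findContours(m.astype(np.uint8),cv2.RETR_EXTERNAL,cv2.CHAIN_APPROX_NONE)[0]
    return max(cs,key=cv2.contourArea)[:,0]
def hsv(c): return cv2.cvtColor(c['color'],cv2.COLOR_RGB2HSV).astype(int)
E
python3 - <<'E'
from h import *
for n in ['scene','side']:
    c=viewer.capture(n);a=hsv(c);H,S,V=a[...,0],a[...,1],a[...,2]
    m=(S<40)&(V>170); m[:195]=0
    if n=='scene': m[:,:140]=0;m[300:]=0
    b=blob(m);p=plane(c,b,.012).astype(np.float32);r=cv2.minAreaRect(p)
    print(n,'white',b.min(0),b.max(0),r)
    for k,mm in dict(yellow=(abs(H-27)<6)&(S>150)&(V>120),blue=(abs(H-117)<10)&(S>150)).items():
        mm[:130]=0;mm[260:]=0
        if k=='yellow': mm[:,280:]=0
        b=blob(mm);print(k,b.min(0),b.max(0),cv2.minAreaRect(plane(c,b,.017).astype(np.float32)))
c=viewer.capture('wrist');cv2.imwrite('pics/w0.png',c['color'][...,::-1]);print(-c['R'].T@c['t'],c['R'].round(2).tolist(),c['camera_matrix'][0])
E
```

```text
scene white [150 213] [259 278] ((0.5574284791946411, -0.19740647077560425), (0.27106475830078125, 0.12799730896949768), 77.07866668701172)
yellow [242 160] [275 192] ((0.44402748346328735, 0.12969300150871277), (0.07919267565011978, 0.17399528622627258), 75.96440887451172)
blue [273 174] [276 178] ((0.4912802278995514, 0.16391901671886444), (0.009443291462957859, 0.022795014083385468), 39.68046569824219)
side white [392 195] [511 277] ((1.0189433097839355, -0.32426685094833374), (0.41078001260757446, 0.32122379541397095), 32.84077453613281)
yellow [191 168] [231 188] ((0.4794401526451111, 0.1336478888988495), (0.11798922717571259, 0.13192129135131836), 80.63264465332031)
blue [210 160] [228 168] ((0.5380223393440247, 0.21920204162597656), (0.0701804831624031, 0.05260409787297249), 15.4600248336792)
[0.62336562 0.06795554 0.38383033] [[1.0, 0.0, -0.0], [0.0, -0.97, 0.25], [-0.0, -0.25, -0.97]] [313.18943613   0.         252.72994238]
```

View pics/w0.png

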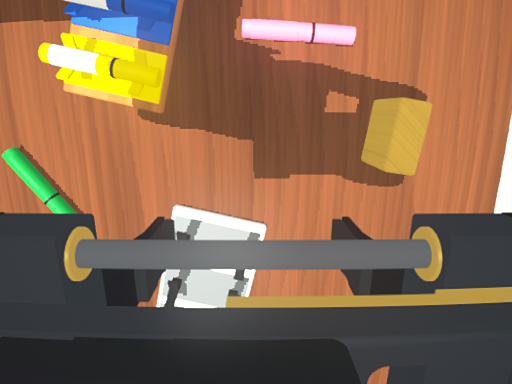

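The wrist picture shows the yellow marker from (50,52) to (160,75), with both racks turned about -13°. The white rack centre is about (0.557,-0.197). Next I go above the wooden rack for a closer look.

>>> servo_tool([
  {"offset": [0.23, -0.145, -0.03], "dr": [0, 0, -77]},
  {"offset": [0.23, -0.145, -0.03], "dr": [0, 0, -77]},
  {"offset": [0.23, -0.145, -0.03], "dr": [0, 0, -77]},
  {"offset": [0.23, -0.145, -0.03], "dr": [0, 0, -77]},
  {"offset": [0.23, -0.145, -0.03], "dr": [0, 0, -77]},
  {"offset": [0.23, -0.145, -0.03], "dr": [0, 0, -77]},
  {"offset": [0.23, -0.145, -0.03], "dr": [0, 0, -77]},
  {"offset": [0.23, -0.145, -0.03], "dr": [0, 0, -77]},
  {"offset": [0.23, -0.145, -0.03], "dr": [0, 0, -77]},
  {"offset": [0.23, -0.145, -0.03], "dr": [0, 0, -77]},
  {"offset": [0.23, -0.145, -0.03], "dr": [0, 0, -77]},
  {"offset": [0.23, -0.145, -0.03], "dr": [0, 0, -77]},
  {"offset": [0.23, -0.145, -0.03], "dr": [0, 0, -77]},
  {"offset": [0.23, -0.145, -0.03], "dr": [0, 0, -77]},
], gripper=0)

```text
time_s: 1.42
position: [0.48, 0.23, 0.2525]
tcp_rot: [[-0.974, 0.227, -0.0], [0.227, 0.974, 0.0], [0.0, 0.0, -1.0]]
force: [0.1, 0.4, 0.9]
opening: 0.503
grasp_force: 0.0
```

Run:
```python
from h import *
s=bot.read_state();print(s['time_s'],s['position'],s['tcp_rot'].round(3).tolist(),s['joint_positions'],s['opening'])
c=viewer.capture('wrist');cv2.imwrite('pics/w1.png',c['color'][...,::-1]);np.savez('w1.npz',**c)
```

```text
1.4167 [0.47998058 0.22997209 0.25252961] [[-0.974, 0.227, -0.0], [0.227, 0.974, 0.0], [0.0, 0.0, -1.0]] [ 1.35612451e+01  2.09805245e+01  9.33276044e+01  2.54511102e-03
  6.56947666e+01 -6.33114116e+01] 0.5031450015517673
```

View pics/w1.png

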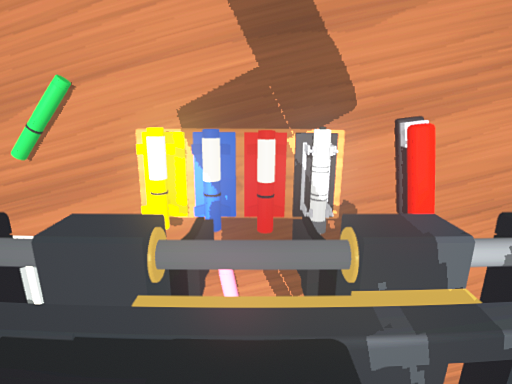

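The wrist picture shows, in order, yellow at u=157, blue at 212, red at 265 and the torch at 320. The board spans (137,130) to (344,217). The stapler is on the right and green lies loose on the left.

Run:
```python
from h import *
c=np.load('w1.npz');s=bot.read_state();P=s['position'];R=s['tcp_rot']
def show(n,px,z):
    p=plane(c,px,z);l=(np.c_[p,np.full(len(p),P[2])]-P)@R
    print(n,p.round(4).tolist(),'tool',l[:,:2].round(4).tolist())
show('board',[(137,130),(344,130),(344,217),(136,217)],.012)
a=hsv(c);S,V=a[...,1],a[...,2]
m=((S<60)&(V>190));m[:131]=0;m[181:]=0;m[:,:140]=0;m[:,335:]=0
n,L,st,ce=cv2.connectedComponentsWithStats(m.astype(np.uint8))
for i in range(1,n):
    if st[i,4]>150: print(st[i]);show('sleeve',[ce[i]],.05)
for n,x in dict(y=(157,152),b=(212,154),r=(265.5,153),t=(320,152)).items(): pass
# separators: sleeve/body boundary at mid-length, on top of barrel
show('mid',[(157,180),(212,181),(266,181)],.055)
```

```text
board [[0.4021, 0.0969], [0.4622, 0.3541], [0.5779, 0.3356], [0.5135, 0.0588]] tool [[0.0457, -0.1472], [0.0454, 0.1169], [-0.0714, 0.1251], [-0.0715, -0.1591]]
[ 302  131   33   50 1100]
sleeve [[0.4804, 0.3101]] tool [[0.0177, 0.0782]]
[146 136  21  45 785]
sleeve [[0.4394, 0.1236]] tool [[0.0154, -0.1128]]
[202 138  19  43 781]
sleeve [[0.4556, 0.1859]] tool [[0.0138, -0.0484]]
[257 139  18  42 712]
sleeve [[0.4714, 0.2482]] tool [[0.0125, 0.0158]]
mid [[0.4645, 0.1181], [0.4805, 0.1813], [0.4949, 0.2431]] tool [[-0.0103, -0.1125], [-0.0116, -0.0473], [-0.0116, 0.0162]]
```

Run:
```python
import cv2
i=cv2.imread('pics/w1.png')[115:245,120:350];cv2.imwrite('pics/w1c.png',cv2.resize(i,None,fx=3.4,fy=3.4,interpolation=cv2.INTER_CUBIC))
```

```text
(no output)
```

View pics/w1c.png

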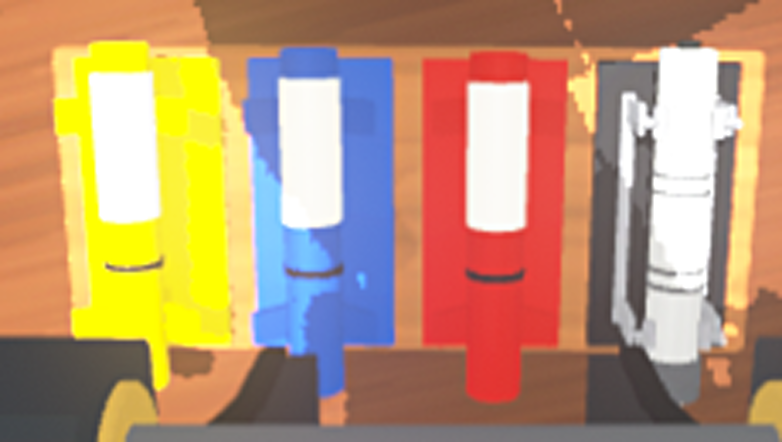

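Torch (leftmost) → rightmost place, red → third, blue → second, yellow → leftmost. The crop confirms it: yellow at (125,150), blue (312,150) and red (498,150) have white sleeves. The green and pink loose ones outside the rack don't fit. Red first.

>>> servo_tool([
  {"offset": [-0.012, 0.016, 0.03], "dr": [0, 0, 0]},
  {"offset": [-0.012, 0.016, 0.07], "dr": [0, 0, 0]},
  {"offset": [-0.012, 0.016, 0.11], "dr": [0, 0, 0]},
  {"offset": [-0.012, 0.016, 0.14], "dr": [0, 0, 0]},
  {"offset": [-0.012, 0.016, 0.165], "dr": [0, 0, 0]},
  {"offset": [-0.012, 0.016, 0.18], "dr": [0, 0, 0]},
  {"offset": [-0.012, 0.016, 0.195], "dr": [0, 0, 0]},
  {"offset": [-0.012, 0.016, 0.21], "dr": [0, 0, 0]},
  {"offset": [-0.012, 0.016, 0.22], "dr": [0, 0, 0]},
  {"offset": [-0.012, 0.016, 0.225], "dr": [0, 0, 0]},
  {"offset": [-0.012, 0.016, 0.225], "dr": [0, 0, 0]},
])

```text
time_s: 2.38
position: [0.4948, 0.2427, 0.0266]
tcp_rot: [[-0.974, 0.226, -0.002], [0.226, 0.974, -0.0], [0.002, -0.001, -1.0]]
force: [0.0, 0.5, -0.0]
opening: 0.501
grasp_force: 0.0
```

>>> servo_tool([
  {"offset": [0, 0, 0], "dr": [0, 0, 0]},
  {"offset": [0, 0, 0], "dr": [0, 0, 0]},
  {"offset": [0, 0, 0], "dr": [0, 0, 0]},
  {"offset": [0, 0, 0], "dr": [0, 0, 0]},
  {"offset": [0, 0, 0], "dr": [0, 0, 0]},
  {"offset": [0, 0, 0], "dr": [0, 0, 0]},
  {"offset": [0, 0, 0], "dr": [0, 0, 0]},
], gripper=1)

```text
time_s: 2.97
position: [0.4954, 0.2422, 0.0282]
tcp_rot: [[-0.974, 0.224, 0.0], [0.224, 0.974, -0.001], [-0.001, -0.001, -1.0]]
force: [-0.1, -4.8, 6.1]
opening: 0.22
grasp_force: 30.0
```

>>> servo_tool([
  {"offset": [0, 0, -0.02], "dr": [0, 0, 0]},
  {"offset": [0, 0, -0.05], "dr": [0, 0, 0]},
  {"offset": [0, 0, -0.09], "dr": [0, 0, 0]},
  {"offset": [-0.01, -0.02, -0.13], "dr": [0, 0, 0]},
  {"offset": [-0.02, -0.05, -0.16], "dr": [0, 0, 0]},
  {"offset": [-0.035, -0.085, -0.18], "dr": [0, 0, 0]},
  {"offset": [-0.045, -0.12, -0.2], "dr": [0, 0, 0]},
  {"offset": [-0.06, -0.155, -0.21], "dr": [0, 0, 0]},
  {"offset": [-0.07, -0.19, -0.21], "dr": [0, 0, 0]},
  {"offset": [-0.085, -0.225, -0.21], "dr": [0, 0, 0]},
  {"offset": [-0.1, -0.26, -0.21], "dr": [0, 0, 0]},
  {"offset": [-0.11, -0.295, -0.21], "dr": [0, 0, 0]},
  {"offset": [-0.12, -0.33, -0.21], "dr": [0, 0, 0]},
  {"offset": [-0.135, -0.365, -0.21], "dr": [0, 0, 0]},
  {"offset": [-0.145, -0.4, -0.21], "dr": [0, 0, 0]},
  {"offset": [-0.155, -0.43, -0.21], "dr": [0, 0, 0]},
  {"offset": [-0.16, -0.446, -0.21], "dr": [0, 0, 0]},
  {"offset": [-0.16, -0.446, -0.21], "dr": [0, 0, 0]},
  {"offset": [-0.16, -0.446, -0.21], "dr": [0, 0, 0]},
  {"offset": [-0.16, -0.446, -0.21], "dr": [0, 0, 0]},
])

```text
time_s: 4.63
position: [0.5504, -0.2257, 0.2372]
tcp_rot: [[-0.975, 0.224, -0.001], [0.224, 0.975, 0.002], [0.001, 0.002, -1.0]]
force: [-0.3, 0.4, -0.2]
opening: 0.222
grasp_force: 30.0
```

Run:
```python
from h import *
s=bot.read_state();print(s['time_s'],s['position'],s['tcp_rot'].round(3).tolist(),s['opening'])
c=viewer.capture('wrist');cv2.imwrite('pics/w2.png',c['color'][...,::-1]);np.savez('w2.npz',**c)
```

```text
4.6333 [ 0.55040432 -0.22574979  0.23715488] [[-0.975, 0.224, -0.001], [0.224, 0.975, 0.002], [0.001, 0.002, -1.0]] 0.2218111231044815
```

View pics/w2.png

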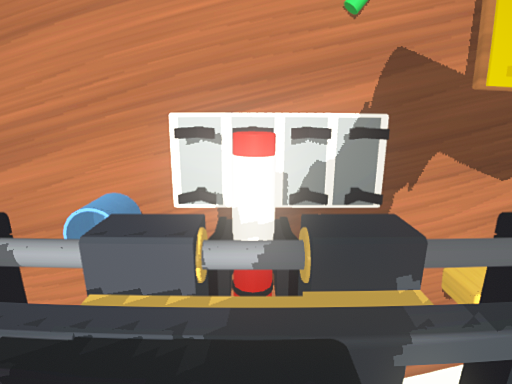

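The wrist picture shows the white board corners at about (169,113), (388,113), (385,207) and (173,207). The red marker hangs straight at u=253, and the mug is at the lower left.

Run:
```python
from h import *
c=np.load('w2.npz');s=bot.read_state();P=s['position'];R=s['tcp_rot']
def show(n,px,z):
    p=plane(c,px,z);l=(np.c_[p,np.full(len(p),P[2])]-P)@R
    print(n,p.round(4).tolist(),'tool',l[:,:2].round(4).tolist());return p,l
a=hsv(c);m=(a[...,1]<45)&(a[...,2]>140);m[:105]=0;m[208:]=0;m[:,:150]=0;m[:,400:]=0
b=blob(m);print(b.min(0),b.max(0))
p,l=show('board',[(169,113),(389,113),(385.5,208),(173,208)],.012);print('centre',p.mean(0),l.mean(0))
r=cv2.minAreaRect(plane(c,b,.012).astype(np.float32));print(r)
show('saddle tops far',[(195,128),(311,128),(370,128)],.054);show('near',[(201,193),(308,193),(361,193)],.054)
zg=P[2]+.0187
show('marker end & sides',[(253,131),(234,170),(275,170),(234.5,135),(274.5,135)],zg)
```

```text
[169 113] [388 207]
board [[0.4628, -0.3085], [0.522, -0.0475], [0.6419, -0.0671], [0.5794, -0.3376]] tool [[0.0669, -0.1005], [0.0675, 0.1671], [-0.0537, 0.1748], [-0.0532, -0.1028]]
centre [ 0.55150691 -0.19018161] [6.89625004e-03 3.46342941e-02 5.80073138e-05]
((0.5502707958221436, -0.19243040680885315), (0.2682325839996338, 0.11931487917900085), 76.9857177734375)
saddle tops far [[0.4869, -0.2746], [0.5152, -0.1517], [0.5293, -0.0881]] tool [[0.051, -0.0621], [0.0509, 0.0641], [0.0513, 0.1291]]
near [[0.559, -0.2873], [0.5864, -0.1683], [0.6002, -0.1086]] tool [[-0.0221, -0.0584], [-0.0222, 0.0638], [-0.0223, 0.1251]]
marker end & sides [[0.4923, -0.2118], [0.5077, -0.2244], [0.512, -0.2058], [0.4921, -0.2203], [0.4962, -0.2027]] tool [[0.0598, 0.0003], [0.0419, -0.0085], [0.0419, 0.0105], [0.058, -0.008], [0.058, 0.0101]]
```

>>> servo_tool([
  {"offset": [0.004, 0, 0.02], "dr": [0, 0, 0]},
  {"offset": [0.01, 0, 0.06], "dr": [0, 0, 0]},
  {"offset": [0.01, 0, 0.1], "dr": [0, 0, 0]},
  {"offset": [0.01, 0, 0.135], "dr": [0, 0, 0]},
  {"offset": [0.01, 0, 0.16], "dr": [0, 0, 0]},
  {"offset": [0.01, 0, 0.175], "dr": [0, 0, 0]},
  {"offset": [0.01, 0, 0.185], "dr": [0, 0, 0]},
  {"offset": [0.01, 0, 0.192], "dr": [0, 0, 0]},
  {"offset": [0.01, 0, 0.198], "dr": [0, 0, 0]},
  {"offset": [0.01, 0, 0.203], "dr": [0, 0, 0]},
  {"offset": [0.01, 0, 0.207], "dr": [0, 0, 0]},
  {"offset": [0.01, 0, 0.209], "dr": [0, 0, 0]},
  {"offset": [0.01, 0, 0.209], "dr": [0, 0, 0]},
  {"offset": [0.01, 0, 0.209], "dr": [0, 0, 0]},
])

```text
time_s: 5.85
position: [0.5417, -0.2251, 0.0294]
tcp_rot: [[-0.974, 0.225, 0.001], [0.225, 0.974, 0.0], [-0.001, 0.0, -1.0]]
force: [1.1, 4.1, 2.4]
opening: 0.222
grasp_force: 30.0
```

>>> servo_tool([
  {"offset": [0, 0, 0], "dr": [0, 0, 0]},
  {"offset": [0, 0, 0], "dr": [0, 0, 0]},
  {"offset": [0, 0, 0], "dr": [0, 0, 0]},
  {"offset": [0, 0, 0], "dr": [0, 0, 0]},
  {"offset": [0, 0, -0.015], "dr": [0, 0, 0]},
  {"offset": [0, 0, -0.04], "dr": [0, 0, 0]},
  {"offset": [0, 0, -0.08], "dr": [0, 0, 0]},
  {"offset": [0, 0, -0.12], "dr": [0, 0, 0]},
  {"offset": [0, 0, -0.16], "dr": [0, 0, 0]},
  {"offset": [0, 0, -0.19], "dr": [0, 0, 0]},
  {"offset": [0, 0, -0.21], "dr": [0, 0, 0]},
  {"offset": [0, 0, -0.21], "dr": [0, 0, 0]},
  {"offset": [0, 0, -0.21], "dr": [0, 0, 0]},
], gripper=0)

```text
time_s: 6.93
position: [0.5415, -0.2259, 0.2398]
tcp_rot: [[-0.974, 0.225, 0.002], [0.225, 0.974, -0.002], [-0.003, -0.001, -1.0]]
force: [0.0, -1.2, -0.4]
opening: 0.499
grasp_force: 0.0
```

Run:
```python
from h import *
s=bot.read_state();print(s['time_s'],s['position'],s['tcp_rot'].round(3).tolist(),s['opening'])
c=viewer.capture('wrist');cv2.imwrite('pics/w3.png',c['color'][...,::-1]);np.savez('w3.npz',**c)
```

```text
6.9333 [ 0.54146946 -0.22592421  0.23981218] [[-0.974, 0.225, 0.002], [0.225, 0.974, -0.002], [-0.003, -0.001, -1.0]] 0.49908995162849007
```

View pics/w3.png

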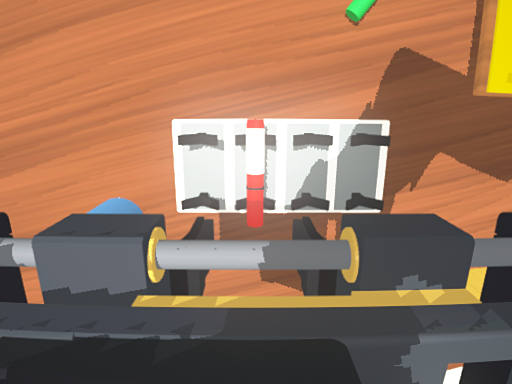

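Red sits upright in its place at u=256, v 119–227.

Run:
```python
from h import *
c=np.load('w3.npz');s=bot.read_state();P=s['position'];R=s['tcp_rot']
def loc(px,z):
    p=plane(c,px,z);return ((np.c_[p,np.full(len(p),P[2])]-P)@R)[:,:2]
b=loc([(172,119.5),(389,119.5),(386,213),(176,213)],.012);print(b.round(4),b.mean(0))
print(loc([(255.5,119.5)],.05),loc([(255.5,227)],.046))
print('saddles',loc([(198,138),(313,138)],.054),loc([(200,202),(310,202)],.054))
```

```text
[[ 0.057  -0.0988]
 [ 0.0578  0.1677]
 [-0.0633  0.1765]
 [-0.0632 -0.1009]] [-0.00290615  0.03611636]
[[0.05780957 0.00296802]] [[-0.06940622  0.00332518]]
saddles [[ 0.03802758 -0.06041892]
 [ 0.03811322  0.0664072 ]] [[-0.03554196 -0.06116746]
 [-0.03546244  0.06636609]]
```

>>> servo_tool([
  {"offset": [0.007, 0.018, 0], "dr": [0, 0, 0]},
  {"offset": [0.021, 0.053, 0], "dr": [0, 0, 0]},
  {"offset": [0.036, 0.09, 0], "dr": [0, 0, 0]},
  {"offset": [0.05, 0.127, 0], "dr": [0, 0, 0]},
  {"offset": [0.065, 0.164, 0], "dr": [0, 0, 0]},
  {"offset": [0.079, 0.201, 0], "dr": [0, 0, 0]},
  {"offset": [0.094, 0.238, 0], "dr": [0, 0, 0]},
  {"offset": [0.108, 0.275, 0], "dr": [0, 0, 0]},
  {"offset": [0.123, 0.312, 0.01], "dr": [0, 0, 0]},
  {"offset": [0.138, 0.348, 0.025], "dr": [0, 0, 0]},
  {"offset": [0.147, 0.373, 0.05], "dr": [0, 0, 0]},
  {"offset": [0.15, 0.381, 0.085], "dr": [0, 0, 0]},
  {"offset": [0.15, 0.381, 0.12], "dr": [0, 0, 0]},
  {"offset": [0.15, 0.381, 0.145], "dr": [0, 0, 0]},
  {"offset": [0.15, 0.381, 0.165], "dr": [0, 0, 0]},
  {"offset": [0.15, 0.381, 0.18], "dr": [0, 0, 0]},
  {"offset": [0.15, 0.381, 0.193], "dr": [0, 0, 0]},
  {"offset": [0.15, 0.381, 0.204], "dr": [0, 0, 0]},
  {"offset": [0.15, 0.381, 0.212], "dr": [0, 0, 0]},
  {"offset": [0.15, 0.381, 0.212], "dr": [0, 0, 0]},
])

```text
time_s: 8.65
position: [0.4789, 0.1792, 0.0243]
tcp_rot: [[-0.974, 0.225, -0.005], [0.225, 0.974, -0.001], [0.004, -0.002, -1.0]]
force: [-0.9, -0.2, -0.6]
opening: 0.5
grasp_force: 0.0
```

>>> servo_tool([
  {"offset": [0, 0, 0], "dr": [0, 0, 0]},
  {"offset": [0, 0, 0], "dr": [0, 0, 0]},
  {"offset": [0, 0, 0], "dr": [0, 0, 0]},
  {"offset": [0, 0, 0], "dr": [0, 0, 0]},
  {"offset": [0, 0, 0], "dr": [0, 0, 0]},
  {"offset": [0, 0, 0], "dr": [0, 0, 0]},
  {"offset": [0, 0, 0], "dr": [0, 0, 0]},
], gripper=1)

```text
time_s: 9.23
position: [0.4809, 0.1789, 0.0273]
tcp_rot: [[-0.975, 0.224, 0.001], [0.224, 0.975, -0.001], [-0.001, -0.001, -1.0]]
force: [-0.2, -5.4, 5.0]
opening: 0.22
grasp_force: 30.0
```

>>> servo_tool([
  {"offset": [0, 0, -0.02], "dr": [0, 0, 0]},
  {"offset": [0, 0, -0.05], "dr": [0, 0, 0]},
  {"offset": [0, 0, -0.085], "dr": [0, 0, 0]},
  {"offset": [-0.007, -0.015, -0.115], "dr": [0, 0, 0]},
  {"offset": [-0.02, -0.043, -0.13], "dr": [0, 0, 0]},
  {"offset": [-0.036, -0.077, -0.135], "dr": [0, 0, 0]},
  {"offset": [-0.053, -0.112, -0.135], "dr": [0, 0, 0]},
  {"offset": [-0.07, -0.147, -0.135], "dr": [0, 0, 0]},
  {"offset": [-0.087, -0.182, -0.135], "dr": [0, 0, 0]},
  {"offset": [-0.103, -0.217, -0.135], "dr": [0, 0, 0]},
  {"offset": [-0.12, -0.252, -0.135], "dr": [0, 0, 0]},
  {"offset": [-0.136, -0.286, -0.13], "dr": [0, 0, 0]},
  {"offset": [-0.147, -0.308, -0.12], "dr": [0, 0, 0]},
  {"offset": [-0.15, -0.315, -0.095], "dr": [0, 0, 0]},
  {"offset": [-0.15, -0.315, -0.07], "dr": [0, 0, 0]},
  {"offset": [-0.15, -0.315, -0.05], "dr": [0, 0, 0]},
  {"offset": [-0.15, -0.315, -0.035], "dr": [0, 0, 0]},
  {"offset": [-0.15, -0.315, -0.025], "dr": [0, 0, 0]},
  {"offset": [-0.15, -0.315, -0.02], "dr": [0, 0, 0]},
  {"offset": [-0.15, -0.315, -0.02], "dr": [0, 0, 0]},
])

```text
time_s: 10.9
position: [0.5556, -0.1606, 0.0457]
tcp_rot: [[-0.974, 0.225, -0.001], [0.225, 0.974, 0.001], [0.002, 0.001, -1.0]]
force: [0.2, 0.6, -0.4]
opening: 0.216
grasp_force: 30.0
```

>>> servo_tool([
  {"offset": [0, 0, 0.005], "dr": [0, 0, 0]},
  {"offset": [0, 0, 0.011], "dr": [0, 0, 0]},
  {"offset": [0, 0, 0.016], "dr": [0, 0, 0]},
  {"offset": [0, 0, 0.019], "dr": [0, 0, 0]},
  {"offset": [0, 0, 0.019], "dr": [0, 0, 0]},
  {"offset": [0, 0, 0.019], "dr": [0, 0, 0]},
])

```text
time_s: 11.4
position: [0.5561, -0.1608, 0.0277]
tcp_rot: [[-0.974, 0.225, 0.0], [0.225, 0.974, 0.0], [-0.0, 0.0, -1.0]]
force: [1.0, 1.9, 0.3]
opening: 0.221
grasp_force: 30.0
```

>>> servo_tool([
  {"offset": [0, 0, 0], "dr": [0, 0, 0]},
  {"offset": [0, 0, 0], "dr": [0, 0, 0]},
  {"offset": [0, 0, 0], "dr": [0, 0, 0]},
  {"offset": [0, 0, 0], "dr": [0, 0, 0]},
  {"offset": [0, 0, -0.015], "dr": [0, 0, 0]},
  {"offset": [0, 0, -0.04], "dr": [0, 0, 0]},
  {"offset": [0, 0, -0.075], "dr": [0, 0, 0]},
  {"offset": [0, 0, -0.11], "dr": [0, 0, 0]},
  {"offset": [0.01, 0.017, -0.13], "dr": [0, 0, 0]},
  {"offset": [0.028, 0.047, -0.135], "dr": [0, 0, 0]},
  {"offset": [0.046, 0.077, -0.135], "dr": [0, 0, 0]},
  {"offset": [0.064, 0.107, -0.135], "dr": [0, 0, 0]},
  {"offset": [0.082, 0.137, -0.135], "dr": [0, 0, 0]},
  {"offset": [0.1, 0.167, -0.135], "dr": [0, 0, 0]},
  {"offset": [0.118, 0.197, -0.13], "dr": [0, 0, 0]},
  {"offset": [0.136, 0.227, -0.12], "dr": [0, 0, 0]},
  {"offset": [0.147, 0.245, -0.1], "dr": [0, 0, 0]},
  {"offset": [0.15, 0.249, -0.075], "dr": [0, 0, 0]},
  {"offset": [0.15, 0.249, -0.06], "dr": [0, 0, 0]},
  {"offset": [0.15, 0.249, -0.055], "dr": [0, 0, 0]},
], gripper=0)

```text
time_s: 13.07
position: [0.464, 0.1159, 0.0808]
tcp_rot: [[-0.975, 0.223, -0.004], [0.223, 0.975, -0.0], [0.004, -0.001, -1.0]]
force: [0.1, -0.3, 0.1]
opening: 0.502
grasp_force: 0.0
```

>>> servo_tool([
  {"offset": [0, 0, 0.01], "dr": [0, 0, 0]},
  {"offset": [0, 0, 0.025], "dr": [0, 0, 0]},
  {"offset": [0, 0, 0.04], "dr": [0, 0, 0]},
  {"offset": [0, 0, 0.05], "dr": [0, 0, 0]},
  {"offset": [0, 0, 0.055], "dr": [0, 0, 0]},
  {"offset": [0, 0, 0.055], "dr": [0, 0, 0]},
  {"offset": [0, 0, 0.055], "dr": [0, 0, 0]},
])

```text
time_s: 13.65
position: [0.4661, 0.1151, 0.0278]
tcp_rot: [[-0.974, 0.225, 0.0], [0.225, 0.974, -0.0], [-0.0, 0.0, -1.0]]
force: [1.0, 0.3, 0.2]
opening: 0.501
grasp_force: 0.0
```

>>> servo_tool([
  {"offset": [0, 0, 0], "dr": [0, 0, 0]},
  {"offset": [0, 0, 0], "dr": [0, 0, 0]},
  {"offset": [0, 0, 0], "dr": [0, 0, 0]},
  {"offset": [0, 0, 0], "dr": [0, 0, 0]},
  {"offset": [0, 0, 0], "dr": [0, 0, 0]},
  {"offset": [0, 0, 0], "dr": [0, 0, 0]},
  {"offset": [0, 0, 0], "dr": [0, 0, 0]},
], gripper=1)

```text
time_s: 14.23
position: [0.4661, 0.1154, 0.0279]
tcp_rot: [[-0.974, 0.225, 0.001], [0.225, 0.974, 0.0], [-0.001, 0.0, -1.0]]
force: [-0.3, 1.8, 2.9]
opening: 0.222
grasp_force: 30.0
```

>>> servo_tool([
  {"offset": [0, 0, -0.02], "dr": [0, 0, 0]},
  {"offset": [0, 0, -0.05], "dr": [0, 0, 0]},
  {"offset": [0, 0, -0.085], "dr": [0, 0, 0]},
  {"offset": [-0.01, -0.012, -0.115], "dr": [0, 0, 0]},
  {"offset": [-0.028, -0.034, -0.13], "dr": [0, 0, 0]},
  {"offset": [-0.047, -0.058, -0.135], "dr": [0, 0, 0]},
  {"offset": [-0.067, -0.082, -0.135], "dr": [0, 0, 0]},
  {"offset": [-0.087, -0.107, -0.135], "dr": [0, 0, 0]},
  {"offset": [-0.107, -0.131, -0.135], "dr": [0, 0, 0]},
  {"offset": [-0.125, -0.154, -0.135], "dr": [0, 0, 0]},
  {"offset": [-0.141, -0.173, -0.13], "dr": [0, 0, 0]},
  {"offset": [-0.148, -0.182, -0.12], "dr": [0, 0, 0]},
  {"offset": [-0.15, -0.184, -0.1], "dr": [0, 0, 0]},
  {"offset": [-0.15, -0.184, -0.075], "dr": [0, 0, 0]},
  {"offset": [-0.15, -0.184, -0.053], "dr": [0, 0, 0]},
  {"offset": [-0.15, -0.184, -0.037], "dr": [0, 0, 0]},
  {"offset": [-0.15, -0.184, -0.026], "dr": [0, 0, 0]},
  {"offset": [-0.15, -0.184, -0.02], "dr": [0, 0, 0]},
  {"offset": [-0.15, -0.184, -0.02], "dr": [0, 0, 0]},
])

```text
time_s: 15.82
position: [0.5693, -0.0969, 0.046]
tcp_rot: [[-0.974, 0.225, -0.003], [0.225, 0.974, 0.001], [0.003, 0.0, -1.0]]
force: [0.7, -0.4, 0.3]
opening: 0.222
grasp_force: 30.0
```

>>> servo_tool([
  {"offset": [0, 0, 0.005], "dr": [0, 0, 0]},
  {"offset": [0, 0, 0.011], "dr": [0, 0, 0]},
  {"offset": [0, 0, 0.016], "dr": [0, 0, 0]},
  {"offset": [0, 0, 0.019], "dr": [0, 0, 0]},
  {"offset": [0, 0, 0.019], "dr": [0, 0, 0]},
  {"offset": [0, 0, 0.019], "dr": [0, 0, 0]},
])

```text
time_s: 16.32
position: [0.5707, -0.0977, 0.0287]
tcp_rot: [[-0.974, 0.225, 0.0], [0.225, 0.974, -0.0], [-0.0, 0.0, -1.0]]
force: [0.7, 0.4, -0.4]
opening: 0.219
grasp_force: 30.0
```

>>> servo_tool([
  {"offset": [0, 0, 0], "dr": [0, 0, 0]},
  {"offset": [0, 0, 0], "dr": [0, 0, 0]},
  {"offset": [0, 0, 0], "dr": [0, 0, 0]},
  {"offset": [0, 0, 0], "dr": [0, 0, 0]},
  {"offset": [0, 0, -0.015], "dr": [0, 0, 0]},
  {"offset": [0, 0, -0.04], "dr": [0, 0, 0]},
  {"offset": [0, 0, -0.075], "dr": [0, 0, 0]},
  {"offset": [0.006, 0.015, -0.11], "dr": [0, 0, 0]},
  {"offset": [0.018, 0.045, -0.135], "dr": [0, 0, 0]},
  {"offset": [0.032, 0.082, -0.15], "dr": [0, 0, 0]},
  {"offset": [0.047, 0.119, -0.16], "dr": [0, 0, 0]},
  {"offset": [0.061, 0.155, -0.165], "dr": [0, 0, 0]},
  {"offset": [0.076, 0.192, -0.17], "dr": [0, 0, 0]},
  {"offset": [0.09, 0.228, -0.17], "dr": [0, 0, 0]},
  {"offset": [0.105, 0.265, -0.17], "dr": [0, 0, 0]},
  {"offset": [0.119, 0.302, -0.17], "dr": [0, 0, 0]},
  {"offset": [0.134, 0.339, -0.17], "dr": [0, 0, 0]},
  {"offset": [0.145, 0.368, -0.17], "dr": [0, 0, 0]},
  {"offset": [0.149, 0.379, -0.17], "dr": [0, 0, 0]},
  {"offset": [0.149, 0.379, -0.17], "dr": [0, 0, 0]},
], gripper=0)

```text
time_s: 17.98
position: [0.5098, 0.3076, 0.1985]
tcp_rot: [[-0.975, 0.221, 0.0], [0.221, 0.975, 0.0], [-0.0, 0.001, -1.0]]
force: [0.0, -0.2, -0.9]
opening: 0.498
grasp_force: 0.0
```

Run:
```python
from h import *
s=bot.read_state();print(s['time_s'],s['position'],s['tcp_rot'].round(3).tolist(),s['opening'])
c=viewer.capture('wrist');cv2.imwrite('pics/w4.png',c['color'][...,::-1]);np.savez('w4.npz',**c)
c=viewer.capture('scene');cv2.imwrite('pics/s4.png',cv2.resize(c['color'][120:320,100:370,::-1],None,fx=2.9,fy=2.9,interpolation=cv2.INTER_CUBIC))
```

```text
17.9833 [0.50983692 0.30758614 0.19853654] [[-0.975, 0.221, 0.0], [0.221, 0.975, 0.0], [-0.0, 0.001, -1.0]] 0.4980581710884662
```

View pics/w4.png

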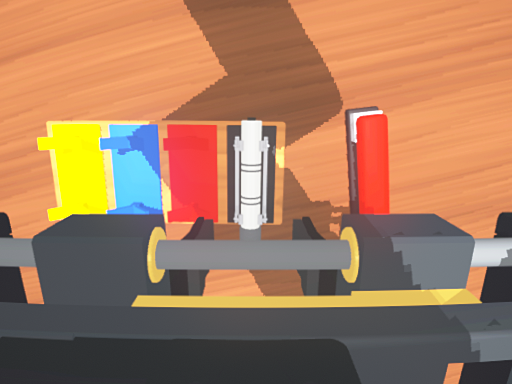

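View pics/s4.png

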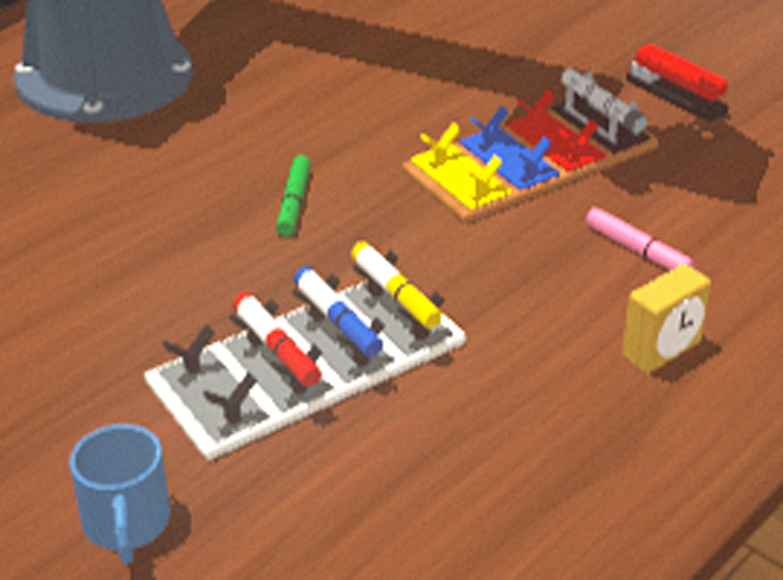

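Wrist picture: the torch is in its clip at u=251, v 120–240. Scene crop: red (278,340), blue (338,312) and yellow (396,285) lie in their places, and the bystanders are untouched. Next is the torch.

>>> servo_tool([
  {"offset": [0, -0.001, 0.02], "dr": [0, 0, 0]},
  {"offset": [0, -0.001, 0.055], "dr": [0, 0, 0]},
  {"offset": [0, -0.001, 0.09], "dr": [0, 0, 0]},
  {"offset": [0, -0.001, 0.115], "dr": [0, 0, 0]},
  {"offset": [0, -0.001, 0.135], "dr": [0, 0, 0]},
  {"offset": [0, -0.001, 0.15], "dr": [0, 0, 0]},
  {"offset": [0, -0.001, 0.16], "dr": [0, 0, 0]},
  {"offset": [0, -0.001, 0.167], "dr": [0, 0, 0]},
  {"offset": [0, -0.001, 0.17], "dr": [0, 0, 0]},
  {"offset": [0, -0.001, 0.17], "dr": [0, 0, 0]},
  {"offset": [0, -0.001, 0.17], "dr": [0, 0, 0]},
])

```text
time_s: 19.0
position: [0.5112, 0.3039, 0.0293]
tcp_rot: [[-0.974, 0.225, 0.001], [0.225, 0.974, 0.0], [-0.001, 0.001, -1.0]]
force: [-0.8, 0.1, 0.1]
opening: 0.496
grasp_force: 0.0
```

>>> servo_tool([
  {"offset": [0, 0, 0], "dr": [0, 0, 0]},
  {"offset": [0, 0, 0], "dr": [0, 0, 0]},
  {"offset": [0, 0, 0], "dr": [0, 0, 0]},
  {"offset": [0, 0, 0], "dr": [0, 0, 0]},
  {"offset": [0, 0, 0], "dr": [0, 0, 0]},
  {"offset": [0, 0, 0], "dr": [0, 0, 0]},
  {"offset": [0, 0, 0], "dr": [0, 0, 0]},
  {"offset": [0, 0, 0], "dr": [0, 0, 0]},
], gripper=1)

```text
time_s: 19.67
position: [0.5107, 0.3045, 0.0289]
tcp_rot: [[-0.974, 0.225, 0.001], [0.225, 0.974, 0.001], [-0.001, 0.001, -1.0]]
force: [1.0, 1.9, 2.0]
opening: 0.225
grasp_force: 30.0
```

Gripped and well centred. Slow straight pull.

>>> servo_tool([
  {"offset": [0, 0, -0.002], "dr": [0, 0, 0]},
  {"offset": [0, 0, -0.004], "dr": [0, 0, 0]},
  {"offset": [0, 0, -0.007], "dr": [0, 0, 0]},
  {"offset": [0, 0, -0.01], "dr": [0, 0, 0]},
  {"offset": [0, 0, -0.013], "dr": [0, 0, 0]},
  {"offset": [0, 0, -0.016], "dr": [0, 0, 0]},
  {"offset": [0, 0, -0.019], "dr": [0, 0, 0]},
  {"offset": [0, 0, -0.022], "dr": [0, 0, 0]},
  {"offset": [0, 0, -0.026], "dr": [0, 0, 0]},
  {"offset": [0, 0, -0.03], "dr": [0, 0, 0]},
  {"offset": [0, 0, -0.036], "dr": [0, 0, 0]},
  {"offset": [0, 0, -0.045], "dr": [0, 0, 0]},
  {"offset": [0, 0, -0.06], "dr": [0, 0, 0]},
  {"offset": [0, 0, -0.08], "dr": [0, 0, 0]},
  {"offset": [0, 0, -0.11], "dr": [0, 0, 0]},
  {"offset": [0, 0, -0.14], "dr": [0, 0, 0]},
  {"offset": [0, 0, -0.16], "dr": [0, 0, 0]},
  {"offset": [0, 0, -0.17], "dr": [0, 0, 0]},
  {"offset": [0, 0, -0.17], "dr": [0, 0, 0]},
])

```text
time_s: 21.25
position: [0.5119, 0.3047, 0.2018]
tcp_rot: [[-0.974, 0.225, 0.006], [0.225, 0.974, 0.002], [-0.005, 0.003, -1.0]]
force: [0.4, 0.4, -0.5]
opening: 0.223
grasp_force: 30.0
```

Run:
```python
from h import *
s=bot.read_state();print(s['time_s'],s['position'],s['opening'],s['grasp_force'],s['force'])
c=viewer.capture('wrist');w=c['color'][...,::-1]
d=viewer.capture('scene')['color'][80:320,100:370,::-1]
cv2.imwrite('pics/w5.png',np.hstack([cv2.resize(w[90:310,120:390],(400,326)),cv2.resize(d,(367,326))]))
```

```text
21.25 [0.51193456 0.30466446 0.20175589] 0.22278796907282256 29.98786211013794 [ 0.38947422  0.37455272 -0.49921195]
```

View pics/w5.png

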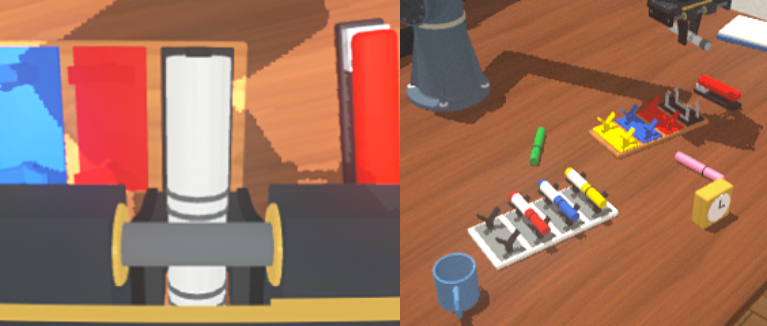

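Torch is free and held straight (left panel at (197,180)), and its clip is empty. Carry it to the rightmost place.

>>> servo_tool([
  {"offset": [-0.004, -0.015, 0], "dr": [0, 0, 0]},
  {"offset": [-0.012, -0.045, 0], "dr": [0, 0, 0]},
  {"offset": [-0.021, -0.08, 0], "dr": [0, 0, 0]},
  {"offset": [-0.03, -0.116, 0], "dr": [0, 0, 0]},
  {"offset": [-0.04, -0.152, 0], "dr": [0, 0, 0]},
  {"offset": [-0.049, -0.188, 0], "dr": [0, 0, 0]},
  {"offset": [-0.058, -0.224, 0], "dr": [0, 0, 0]},
  {"offset": [-0.068, -0.26, 0], "dr": [0, 0, 0]},
  {"offset": [-0.077, -0.296, 0], "dr": [0, 0, 0]},
  {"offset": [-0.086, -0.332, 0], "dr": [0, 0, 0]},
  {"offset": [-0.096, -0.368, 0], "dr": [0, 0, 0]},
  {"offset": [-0.105, -0.404, 0], "dr": [0, 0, 0]},
  {"offset": [-0.114, -0.44, 0], "dr": [0, 0, 0]},
  {"offset": [-0.124, -0.476, 0], "dr": [0, 0, 0]},
  {"offset": [-0.133, -0.512, 0], "dr": [0, 0, 0]},
  {"offset": [-0.141, -0.544, 0], "dr": [0, 0, 0]},
  {"offset": [-0.147, -0.565, 0.01], "dr": [0, 0, 0]},
  {"offset": [-0.149, -0.573, 0.03], "dr": [0, 0, 0]},
  {"offset": [-0.149, -0.573, 0.05], "dr": [0, 0, 0]},
  {"offset": [-0.149, -0.573, 0.06], "dr": [0, 0, 0]},
])

```text
time_s: 23.02
position: [0.5241, -0.287, 0.134]
tcp_rot: [[-0.974, 0.227, -0.006], [0.227, 0.974, 0.005], [0.007, 0.004, -1.0]]
force: [0.4, 0.0, -1.0]
opening: 0.218
grasp_force: 30.0
```

>>> servo_tool([
  {"offset": [0, 0, 0.015], "dr": [0, 0, 0]},
  {"offset": [0, 0, 0.035], "dr": [0, 0, 0]},
  {"offset": [0, 0, 0.055], "dr": [0, 0, 0]},
  {"offset": [0, 0, 0.07], "dr": [0, 0, 0]},
  {"offset": [0, 0, 0.08], "dr": [0, 0, 0]},
  {"offset": [0, 0, 0.085], "dr": [0, 0, 0]},
  {"offset": [0, 0, 0.085], "dr": [0, 0, 0]},
  {"offset": [0, 0, 0.085], "dr": [0, 0, 0]},
])

```text
time_s: 23.68
position: [0.5268, -0.2876, 0.0536]
tcp_rot: [[-0.974, 0.225, -0.0], [0.225, 0.974, 0.0], [0.0, 0.0, -1.0]]
force: [-0.7, 0.4, -0.5]
opening: 0.218
grasp_force: 30.0
```

>>> servo_tool([
  {"offset": [0, 0, 0.005], "dr": [0, 0, 0]},
  {"offset": [0, 0, 0.01], "dr": [0, 0, 0]},
  {"offset": [0, 0, 0.015], "dr": [0, 0, 0]},
  {"offset": [0, 0, 0.019], "dr": [0, 0, 0]},
  {"offset": [0, 0, 0.022], "dr": [0, 0, 0]},
  {"offset": [0, 0, 0.024], "dr": [0, 0, 0]},
  {"offset": [0, 0, 0.024], "dr": [0, 0, 0]},
  {"offset": [0, 0, 0.024], "dr": [0, 0, 0]},
])

```text
time_s: 24.35
position: [0.5266, -0.2875, 0.0295]
tcp_rot: [[-0.974, 0.225, -0.0], [0.225, 0.974, 0.0], [0.0, 0.0, -1.0]]
force: [-0.1, 1.8, -0.3]
opening: 0.22
grasp_force: 30.0
```

>>> servo_tool([
  {"offset": [0, 0, 0], "dr": [0, 0, 0]},
  {"offset": [0, 0, 0], "dr": [0, 0, 0]},
  {"offset": [0, 0, 0], "dr": [0, 0, 0]},
  {"offset": [0, 0, 0], "dr": [0, 0, 0]},
  {"offset": [0, 0, -0.015], "dr": [0, 0, 0]},
  {"offset": [0, 0, -0.04], "dr": [0, 0, 0]},
  {"offset": [0, 0, -0.08], "dr": [0, 0, 0]},
  {"offset": [0, 0.02, -0.12], "dr": [0, 0, 0]},
  {"offset": [0, 0.05, -0.16], "dr": [0, 0, 0]},
  {"offset": [0, 0.08, -0.19], "dr": [0, 0, 0]},
  {"offset": [0, 0.095, -0.21], "dr": [0, 0, 0]},
  {"offset": [0, 0.097, -0.21], "dr": [0, 0, 0]},
  {"offset": [0, 0.097, -0.21], "dr": [0, 0, 0]},
], gripper=0)

```text
time_s: 25.43
position: [0.5497, -0.1924, 0.2418]
tcp_rot: [[-0.975, 0.222, 0.004], [0.222, 0.975, -0.003], [-0.005, -0.002, -1.0]]
force: [0.3, -0.1, -0.7]
opening: 0.501
grasp_force: 0.0
```

Run:
```python
from h import *
w=viewer.capture('wrist')['color'][...,::-1]
d=viewer.capture('side')['color'][170:320,220:400,::-1]
cv2.imwrite('pics/w6.png',np.hstack([cv2.resize(w[80:260,110:410],(450,270)),cv2.resize(d,(324,270))]))
```

```text
(no output)
```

View pics/w6.png

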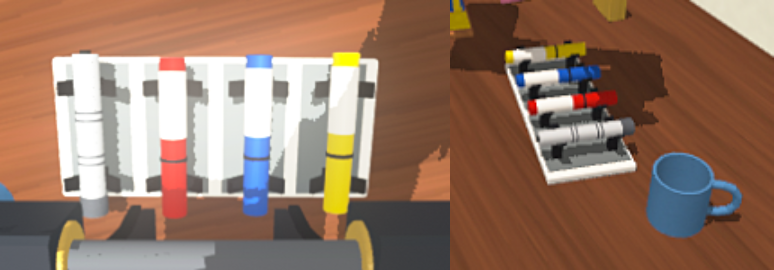

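The four lie level in their places: torch (88,135), red (172,135), blue (258,135), yellow (340,135). The gripper is clear of everything.

```bash
python3 -c "
from rig import ticket
print(ticket.hand_in())"
```

```text
the job is handed in; nothing more can be done
None
```

The job is handed in at about 25.5 s of the 104 s: the last pictures show the torch, red, blue and yellow seated on the white rack in reverse order, with the mug, clock and stapler never touched; no verdict came back.

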